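Load the service tool holder from the hooks under the shelf

ROBOT

A 6-joint arm with a two-finger parallel gripper is mounted at the origin on the work surface. World frame = base frame: x ahead of the robot, y to its left, z up, the work surface at z = 0. Lengths are in m, angles in rad, forces in N, time in s.
With the tool pointing down it reaches from about 0.35 to 0.775 m from the base axis. Payload 5.5 kg.
Tool frame: the origin (TCP) lies at the very end of the fingers, on their centre line; the grasp point (between the pads) lies env.hold_point_z behind it (env.hold_point_z is the distance from the TCP to the grasp point, in m); z points along the fingers, y is the line along which they close (so a half turn about z gives the same grasp; the last joint's range is limited). The gripper opens to 85 mm and grips with 20 to 120 N. Pads are 22 mm wide; open, the fingers measure 114 mm over their backs; the gripper's body (76 mm by 85 mm) begins 54 mm behind the grasp point. The pads swing forward as they close: fully open they stand 13 mm farther back than shut.
Start: joints at [-1.288, 0.313, 0.046, 1.304, 0, 1.431], TCP at [0.236, -0.524, 0.231] pointing down, gripper open.
Joint ranges: [-2.76, 2.76], [-0.86, 1.69], [-1.03, 1.26], [-2.2, 2.34], [-1.47, 1.5], [-3.14, 3.14]. Speed limits (rad/s): [2.57, 2.57, 3.14, 3.14, 3.14, 3.14].

INTERFACE

Orientations are given as a unit quaternion [w, x, y, z].
In Python, from workcell import env gives the robot as it stands.
- The arm moves only by the tool carry_out, never from a script. Its argument "steps" is a list of rows, each a list of 3 entries, a list of its own where there are three numbers: the turn, a rotation vector about the tool's x, y, z in degrees, then the shift along the tool's x, y, z in cm, then the closure in counts, from 0 (fully open) to 255 (shut). A call has exactly 8 rows; each row is the pose to reach, as a shift and turn from the pose commanded when the call began, along the tool's axes at that moment; what a row does not reach only later rows make up. A row lasts 1/8 s, in which the tool goes at most 62.5 mm and 10.7 degrees, less where a joint would pass 70% of its speed; a pose out of reach is approached as far as the arm can. A call with a gripper value outside its range is refused whole. The fingers move at their own pace and stop on an object; "force" is the grip in N (left out, the last holds). Time passes only in rows, so rows that repeat a pose let the fingers close, or fill a call up. It gives the time, the measured TCP pose, the force, the opening and the grip force at its end, in the units of the state.
- env.get_state(): the state, without advancing time (a new reading comes with each control period).
- env.read_camera(name): name is "side" or "top" or "wrist"; returns (picture, depth): 480x640x3 uint8, red, green, blue; 480x640 float32, m along the optical axis (not along the pixel's ray), 0 where there is no reading.
- env.get_calibration(name): a dict with "fx", "fy", "cx", "cy" (pixels), "D" ([k1, k2, p1, p2, k3] as OpenCV has them; the pictures are not rectified), "origin" and "orientation" of the camera in the world. Camera axes: x right, y up, looking along -z (the intrinsics and any distortion apply to the point x, -y, -z); pixel columns grow to the right and rows downward; lengths in m; the calibration is good to about 2 mm. A picture is of the moment at which its call begins: read the wrist's pose just before it. get_calibration takes no time and is no camera call; for the wrist camera it gives the pose at the moment of the call.
- env.hand_in(): hands the job in; it is judged then, once.
The state is a dict: "clock": time; "joint_pos": joint angles; "qvel": joint speeds; "tau": joint torques, N m; "tcp_pos": TCP position; "orientation": TCP orientation; "wrist_force": force on the tool from outside, world axes, zero at the start; "ft_torque": the same for the moment, N m; "finger_gap": finger opening in m; "grip_force": force on a finger pad.
Only numpy, scipy, OpenCV 4.12 (cv2) and the standard library are available. Lean on these libraries where they do the work, as an engineer would, in place of code of your own. Each camera call takes 0.05 s, during which the arm holds its last target. There are 200 camera calls.

TASK

Two tools are wanted for a job: lift the blue-handled nut driver and the red-handled scraper off their hooks under the shelf, and stand each of them, handle up, in an empty pocket of the grey tool holder, one tool to a pocket, all the way to the bottom. Lower them in rather than dropping them, leave the yellow brush hanging on its hook, and do not push the other things about.

Things in the scene. Friction and masses are not known exactly. Their poses are not given: they have to be found in the camera images.
- driver: The nut driver with the BLUE handle, on one of the three hooks. Origin: ring centre; z up along the tool, y across the handle. Ring in its y-z plane: 30 mm hole, 42 mm outside, 6 mm bar. Flat-sided handle 35 to 145 mm below the origin, 24 (x) by 28 mm (y). Tip 235 mm below the origin. About 150 g. Working end: steel shaft 14 mm thick ending in a socket 22 mm thick.
- scraper: The scraper with the RED handle, on one of the three hooks. Origin: ring centre; z up along the tool, y across the handle. Ring in its y-z plane: 30 mm hole, 42 mm outside, 6 mm bar. Flat-sided handle 35 to 145 mm below the origin, 24 (x) by 28 mm (y). Tip 235 mm below the origin. About 150 g. Working end: flat steel blade 46 mm wide (along y), 5 mm thick.
- brush: The brush with the YELLOW handle, on one of the three hooks; it stays there. Origin: ring centre; z up along the tool, y across the handle. Ring in its y-z plane: 30 mm hole, 42 mm outside, 6 mm bar. Flat-sided handle 35 to 145 mm below the origin, 24 (x) by 28 mm (y). Tip 235 mm below the origin. About 150 g. Working end: black brush 44 mm wide (y), 22 mm thick.
- driver_grip (a point): Place to grip on the blue handle, 110 mm below its ring centre, on the handle's axis.
- scraper_grip (a point): Place to grip on the red handle, 110 mm below its ring centre, on the handle's axis.
- driver_tip (a point): Lower end of the nut driver, on its axis, 235 mm below its ring centre.
- scraper_tip (a point): Middle of the lower edge of the scraper's blade, 235 mm below its ring centre.
- stand: Fixed dark steel stand. Origin on the bench below the line where tools hang; hooks point to own -x (to the robot), row along y. Posts 20 mm square at x +60, y +-260 mm. Loaded shelf board over the tools: x -30 to +70 mm, 560 mm wide, underside 400 mm up, boxes to 476 mm; it bars a straight-down approach, so tilt the tool. Hook rail, 30 mm high, at x +66 mm.
- hook0 (a point): Hook at own y = -125 mm of the stand: axis of its 8 mm bar, 330 mm up, where the ring rests. The bar is level from the rail to 12 mm in front (own -x) of this point, then turns up at 45 degrees; its tip is 25 mm in front and 13 mm above this point. A hanging ring's centre is 10 to 11 mm below this point.
- hook1 (a point): Hook at own y = 0 mm of the stand: axis of its 8 mm bar, 330 mm up, where the ring rests. The bar is level from the rail to 12 mm in front (own -x) of this point, then turns up at 45 degrees; its tip is 25 mm in front and 13 mm above this point. A hanging ring's centre is 10 to 11 mm below this point.
- hook2 (a point): Hook at own y = 125 mm of the stand: axis of its 8 mm bar, 330 mm up, where the ring rests. The bar is level from the rail to 12 mm in front (own -x) of this point, then turns up at 45 degrees; its tip is 25 mm in front and 13 mm above this point. A hanging ring's centre is 10 to 11 mm below this point.
- holder: Grey plastic tool holder fixed left or right in front of the stand: open box 58 mm (x) by 252 mm (y) and 100 mm high with four pockets in a row along its own y. The two middle pockets are full (yellow block and four coloured pens, up to 102 mm high); the two end pockets are empty. Walls 4 mm. Origin: centre of the underside.
- pocket_left (a point): Centre of the inner floor (4 mm up) of the empty end pocket at own y = +93 mm of the holder. The pocket is 50 mm (x) by 58 mm (y) inside, 96 mm deep. Axes as the holder's.
- pocket_right (a point): Centre of the inner floor (4 mm up) of the empty end pocket at own y = -93 mm of the holder; same size. Axes as the holder's.
- crate: Grey crate of pipe fittings, fixed, on the other side from the holder: 90 (x) by 250 (y) by 90 mm high. Origin: centre of the underside.
- jar: Jar with black lid, 64 mm across, 85 mm high, in front of the hooks; stays. Origin: centre of the underside.
- tape: Yellow ring (roll core) lying flat under the hooks, 100 mm across, 45 mm high; stays. Origin: centre of the underside.
- aerosol: Blue spray can with red cap, 60 mm across, 170 mm high; stays. Origin: centre of the underside.
- redbin: Red picking bin with fasteners, 100 by 100 by 70 mm high; stays. Origin: centre of the underside.
- carton: Cardboard carton, 80 by 110 by 80 mm high; stays. Origin: centre of the underside.
- tin: Green tin, 74 mm across, 60 mm high; stays. Origin: centre of the underside.
Things that resemble listed ones, but are neither listed nor needed, are in the scene too. What is shaped like the driver but purple is not meant.

How it is judged:
At the end, for the whole second after the job is handed in: The nut driver and the scraper stand in the two empty end pockets, one in each (either way round): each tip inside the pocket's walls and within 25 mm of its floor, the tool within 0.55 rad (31 degrees) of upright (it may lean against the wall). The brush's ring is within 30 mm of where it hung (((x of driver_tip in the frame of pocket_left between -0.03 and 0.03 m and y of driver_tip in the frame of pocket_left between -0.034 and 0.034 m and z of driver_tip in the frame of pocket_left below 0.025 m and x of scraper_tip in the frame of pocket_right between -0.03 and 0.03 m and y of scraper_tip in the frame of pocket_right between -0.034 and 0.034 m and z of scraper_tip in the frame of pocket_right below 0.025 m) or (x of driver_tip in the frame of pocket_right between -0.03 and 0.03 m and y of driver_tip in the frame of pocket_right between -0.034 and 0.034 m and z of driver_tip in the frame of pocket_right below 0.025 m and x of scraper_tip in the frame of pocket_left between -0.03 and 0.03 m and y of scraper_tip in the frame of pocket_left between -0.034 and 0.034 m and z of scraper_tip in the frame of pocket_left below 0.025 m)) and angle between each of driver, scraper's own z axis and vertical below 0.55 rad and distance of brush from where it was at the start of the episode below 0.03 m); the robot touches nothing.
It fails at once if a tool is dropped into its pocket (moves faster than 0.7 m/s with its tip within 70 mm of the pocket's floor centre) (((distance between driver_tip and pocket_left below 0.07 m and linear speed of driver above 0.7 m/s) or (distance between driver_tip and pocket_right below 0.07 m and linear speed of driver above 0.7 m/s)) or ((distance between scraper_tip and pocket_left below 0.07 m and linear speed of scraper above 0.7 m/s) or (distance between scraper_tip and pocket_right below 0.07 m and linear speed of scraper above 0.7 m/s))).
It fails at once if the brush is knocked off its hook (ring moved more than 50 mm) (distance of brush from where it was at the start of the episode above 0.05 m).
It fails at once if a bystander (jar, yellow ring, spray can, red bin, carton, tin) is pushed more than 30 mm (distance of any of jar, tape, aerosol, redbin, carton, tin from where it was at the start of the episode above 0.03 m).
It also fails if it takes over 70 s, if anything falls off the work surface, if the arm or the gripper's body presses on something with over 40 N, if the wrist force passes 120 N, or if a joint passes its speed limit or range.

## Working session

There is one attempt and no reset: what is moved stays moved. The work goes in short steps, Python scripts to look and compute and a tool call to move; the robot and the scene stay as the last step left them, time stands still between calls to the robot, and variables do not carry over. Pictures are saved under pics/ and viewed, at most 10 in all, crops included, and the job is handed in when it is done.

Besides the shell and the picture viewer there is one more tool, called after "Emit:" by a JSON object that holds its "name" and its "arguments", one argument or row to a line. carry_out: Moves the arm, as the interface text tells. Its arguments: {"type":"object","properties":{"steps":{"type":"array","items":{"type":"array"}},"force":{"type":"number"}},"required":["steps"]}

```bash
mkdir -p pics
cat > h.py <<'E'
import numpy as np,cv2
from workcell import env
from scipy.spatial.transform import Rotation as R
def rot(q): return R.from_quat([q[1],q[2],q[3],q[0]])
def cloud(name):
    c=env.get_calibration(name); im,d=env.read_camera(name)
    K=np.array([[c['fx'],0,c['cx']],[0,c['fy'],c['cy']],[0,0,1.]])
    v,u=np.mgrid[:480,:640]
    p=cv2.undistortPoints(np.stack([u,v],-1).reshape(-1,1,2).astype(np.float64),K,np.array(c['D'],float)).reshape(480,640,2)
    P=np.stack([p[...,0]*d,-p[...,1]*d,-d],-1)
    W=P@rot(c['orientation']).as_matrix().T+np.array(c['origin'])
    W[d==0]=np.nan
    return im,W,c
def save(im,n): cv2.imwrite('pics/'+n,im[...,::-1])
E
python3 - <<'E'
from h import *
print(env.get_state(),env.hold_point_z)
a=[]
for n in('side','top'):
    im,W,c=cloud(n); np.savez('/tmp/'+n,im=im,W=W); print(n,c); save(im,n+'.png')
E
```

```text
{'clock': 0.0, 'joint_pos': array([-1.28757391e+00,  3.14036080e-01,  4.49650191e-02,  1.30360647e+00,
        1.12181165e-05,  1.43118773e+00]), 'qvel': array([-0.0017837 , -0.0007697 , -0.00056361,  0.00071663, -0.0011396 ,
        0.00035975]), 'tau': array([-1.02019126e-04, -4.80630183e+01,  2.98531348e+01,  1.95249554e-02,
       -2.92785717e-04, -2.00978297e-05]), 'tcp_pos': array([ 0.23579065, -0.52386034,  0.23038287]), 'orientation': array([-9.38582891e-04,  9.77734427e-01,  2.09844004e-01, -6.18892663e-05]), 'wrist_force': array([-0.66511767,  0.41596132,  0.76943075]), 'ft_torque': array([-0.03351235,  0.05380701, -0.0342765 ]), 'grip_force': 0.0, 'finger_gap': 0.08523894700694008} 0.0187
side {'fx': 481.22352504335464, 'fy': 481.22352504335464, 'cx': 321.0600554139041, 'cy': 244.69337330981827, 'D': array([0.04379102, 0.        , 0.        , 0.        , 0.        ]), 'origin': array([-0.05107186,  0.94246137,  0.88076328]), 'orientation': array([-0.24708356, -0.12533065,  0.47009359,  0.83800594])}
top {'fx': 451.557121064339, 'fy': 451.557121064339, 'cx': 312.82888066177827, 'cy': 231.0501165044636, 'D': array([-0.03099034,  0.        ,  0.        ,  0.        ,  0.        ]), 'origin': array([0.43985259, 0.01723971, 1.3664609 ]), 'orientation': array([-0.69888043, -0.01264339,  0.02934604,  0.71452439])}
```

View pics/side.png

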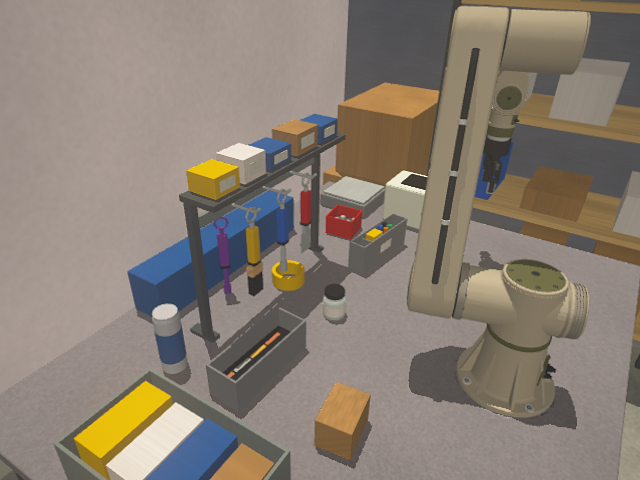

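View pics/top.png

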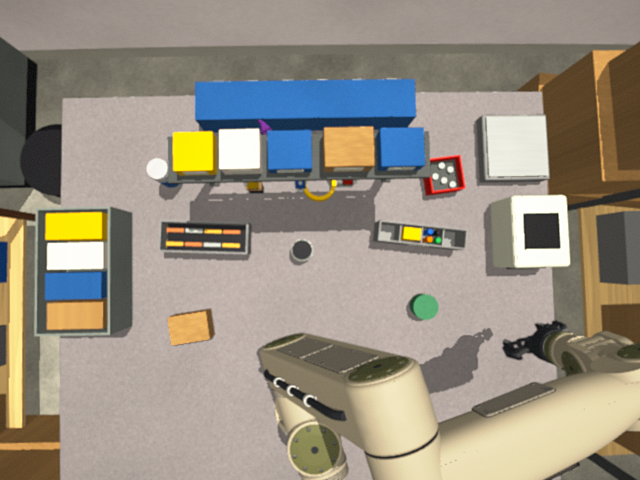

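The side view shows tools at purple (223,250, a lookalike set behind the rail), yellow brush (253,245), blue driver (283,225) and red scraper (306,207). The blue look-alikes are the long bin (215,255) and the boxes on the shelf. The top view shows the holder at (420,236), crate (205,238), jar (301,250), red bin (444,175) and tape (318,190). I choose the tools at (283,225) and (306,207), and measure next.

Run:
```python
from h import *
S=np.load('/tmp/side.npz');T=np.load('/tmp/top.npz')
def msk(im,hl,hh,s=110,v=40):
    h=cv2.cvtColor(im,cv2.COLOR_RGB2HSV); return (h[...,0]>=hl)&(h[...,0]<=hh)&(h[...,1]>s)&(h[...,2]>v)
def box(u0,u1,v0,v1):
    m=np.zeros((480,640),bool);m[v0:v1,u0:u1]=1;return m
im,W=S['im'],S['W']
for n,b,h in(('blue',(270,296,195,250),(100,125)),('red',(295,318,182,230),(0,8)),('red2',(295,318,182,230),(170,180)),('yellow',(240,265,215,270),(18,32)),('purple',(214,232,220,275),(133,165))):
    m=box(*b)&msk(im,*h); p=W[m]; p=p[~np.isnan(p).any(1)]
    if len(p)>5: print(n,len(p),np.percentile(p,[5,50,95],0).round(3).tolist())
# walls/top: holder
im,W=T['im'],T['W']
def rect(b,z0,z1):
    m=box(*b)&(W[...,2]>z0)&(W[...,2]<z1); p=W[m][:,:2].astype(np.float32); return cv2.minAreaRect(p),np.median(W[m],0)
print('holder',rect((365,475,210,260),.09,.11)); print('crate',rect((150,260,210,265),.08,.1))
print('shelf',rect((160,440,120,195),.38,.44)); 
print('jar',rect((280,325,235,270),.07,.1)); print('redbin',rect((415,475,145,205),.05,.08)); print('tape',rect((295,345,170,210),.03,.06))
print('tin',rect((405,445,285,330),.05,.08)); print('white',rect((480,580,190,275),.05,.5))
im2=cv2.resize(S['im'][160:300,190:350],None,fx=4.5,fy=4,interpolation=cv2.INTER_CUBIC); save(im2,'crop.png')
c=env.get_calibration('wrist'); st=env.get_state(); q=rot(st['orientation']); print('cam in tool',q.inv().apply(c['origin']-st['tcp_pos']),(q.inv()*rot(c['orientation'])).as_matrix().round(2).tolist())
```

```text
blue 649 [[0.623, -0.294, 0.035], [0.639, 0.018, 0.203], [0.878, 0.035, 0.281]]
red 317 [[0.629, -0.109, 0.192], [0.635, -0.093, 0.238], [0.651, -0.089, 0.283]]
yellow 448 [[0.623, 0.139, 0.191], [0.628, 0.157, 0.24], [0.644, 0.162, 0.283]]
purple 372 [[0.764, 0.105, 0.083], [0.773, 0.116, 0.161], [0.782, 0.126, 0.223]]
holder (((0.49758175015449524, -0.3245893716812134), (0.2555416226387024, 0.05877485126256943), 82.76646423339844), array([ 0.49926361, -0.30859541,  0.10136162]))
crate (((0.5053490400314331, 0.2970123887062073), (0.2512196898460388, 0.09027609974145889), 87.03876495361328), array([0.51369663, 0.30069788, 0.09049758]))
shelf (((0.6546209454536438, 0.01897132396697998), (0.10035456717014313, 0.5595556497573853), 0.23655965924263), array([ 6.19105298e-01, -3.34854338e-04,  4.17246306e-01]))
jar (((0.4626864492893219, 0.019440529868006706), (0.0538734570145607, 0.05111287906765938), 88.64630126953125), array([0.46265913, 0.0205132 , 0.08676985]))
redbin (((0.6768507957458496, -0.4070669710636139), (0.10190802067518234, 0.10342111438512802), 6.2747907638549805), array([ 0.6669594 , -0.43245945,  0.06790981]))
tape (((0.63775235414505, -0.03774328902363777), (0.09233063459396362, 0.0576351061463356), 89.71345520019531), array([ 0.6260626 , -0.04400864,  0.04530321]))
tin (((0.2917291820049286, -0.33426162600517273), (0.07278084009885788, 0.07196817547082901), 45.61750411987305), array([ 0.29222889, -0.3343067 ,  0.06114387]))
white (((0.4978654980659485, -0.6377645134925842), (0.2036675661802292, 0.1643974781036377), 0.49016985297203064), array([ 0.49774462, -0.61524378,  0.15069312]))
cam in tool [ 0.07266763 -0.00018811 -0.1423837 ] [[0.0, 0.96, 0.29], [1.0, -0.0, 0.0], [0.0, 0.29, -0.96]]
```

View pics/crop.png

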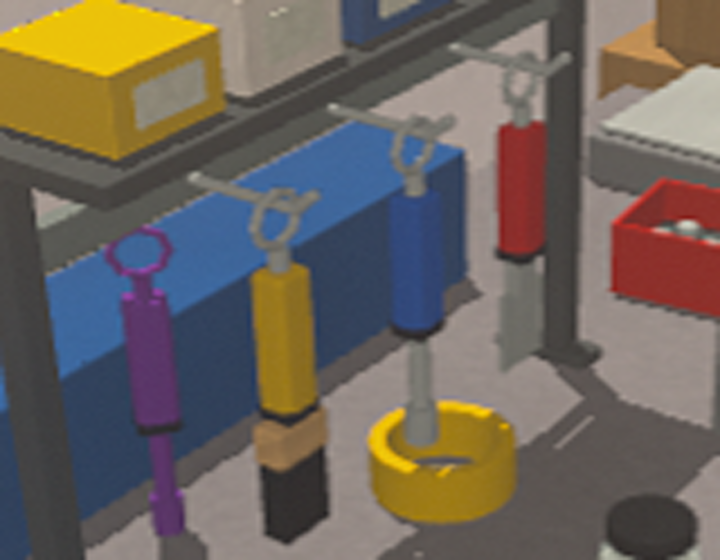

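The crop shows the driver (415,260) on hook1 above the yellow ring, the scraper (520,190) on hook0, the brush (285,340) on hook2 and the purple lookalike (150,360) behind. The stand is at about (0.635, 0.019) with yaw near 0, the holder at (0.498,-0.325) with yaw about -7.2°. I'll work out a standoff in front of the driver with the tool tilted 30° below level.

```bash
cat >> h.py <<'E'
def pose(az,tilt):
    a,t=np.radians([az,tilt]); h=np.array([np.cos(a),np.sin(a),0]); z=h*np.cos(t)+[0,0,-np.sin(t)]
    x=h*np.sin(t)+[0,0,np.cos(t)]; return R.from_matrix(np.stack([x,np.cross(z,x),z],1))
def delta(grasp,az,tilt,back=0.):
    s=env.get_state(); q=rot(s['orientation']); Q=pose(az,tilt); z=Q.as_matrix()[:,2]
    t=np.array(grasp)+z*(env.hold_point_z-back)
    print('turn',np.degrees((q.inv()*Q).as_rotvec()).round(1),'shift cm',(q.inv().apply(t-s['tcp_pos'])*100).round(2),'tcp',t.round(3))
E
python3 -c "
from h import *
delta([.635,.019,.22],0,30,.14)
delta([.40,-.25,.33],-15,50,0)"
```

```text
turn [-12.8  59.1  21.9] shift cm [ 49.1  -37.45  -4.94] tcp [0.53  0.019 0.281]
turn [-13.8  38.4  37.6] shift cm [ 27.15 -17.5   -8.48] tcp [ 0.412 -0.253  0.316]
```

Emit:
{"name": "carry_out", "arguments": {
  "steps": [
    [[-1,5,2],[3,-2,-4],0],
    [[-2,10,4],[7,-4,-7],0],
    [[-4,16,6],[11,-8,-9],0],
    [[-5,22,8],[16,-12,-10],0],
    [[-6,28,10],[21,-16,-10],0],
    [[-7,33,12],[26,-20,-10],0],
    [[-8,37,14],[30,-23,-10],0],
    [[-8,37,14],[30,-23,-10],0]
  ]
}}

```text
clock: 1.1
tcp_pos: [0.4144, -0.1869, 0.3299]
orientation: [-0.001, 0.943, 0.082, 0.324]
wrist_force: [-0.0, -1.1, 1.0]
finger_gap: 0.0852
grip_force: 0.0
```

```bash
python3 -c "
from h import *
print(env.get_state()['joint_pos'].round(2))
delta([.635,.019,.22],0,30,.14)"
```

```text
[-0.98 -0.32 -0.52  1.02  0.57  2.09]
turn [-4.8 22.1  8.1] shift cm [  9.14 -18.78  12.06] tcp [0.53  0.019 0.281]
```

Emit:
{"name": "carry_out", "arguments": {
  "steps": [
    [[-1,4,1],[2,-4,2],0],
    [[-2,8,3],[4,-8,4],0],
    [[-3,12,5],[6,-12,7],0],
    [[-4,17,6],[8,-16,10],0],
    [[-4.8,22,8],[9.1,-18.8,12],0],
    [[-4.8,22.1,8.1],[9.1,-18.8,12],0],
    [[-4.8,22.1,8.1],[9.1,-18.8,12],0],
    [[-4.8,22.1,8.1],[9.1,-18.8,12],0]
  ]
}}

```text
clock: 2.1
tcp_pos: [0.5371, 0.0119, 0.2938]
orientation: [0.002, 0.871, -0.002, 0.492]
wrist_force: [-1.1, 0.8, -0.8]
finger_gap: 0.0855
grip_force: 0.0
```

Run:
```python
from h import *
s=env.get_state();print(s['joint_pos'].round(2))
im,W,c=cloud('wrist'); np.savez('/tmp/w1',im=im,W=W); save(im,'w1.png')
delta([.635,.019,.22],0,30,0)
h=cv2.cvtColor(im,cv2.COLOR_RGB2HSV)
for n,m in(('blue',(h[...,0]>100)&(h[...,0]<125)),('red',(h[...,0]<8)|(h[...,0]>172))):
    m=m&(h[...,1]>110)&(W[...,0]>.58)&(W[...,0]<.67)&(W[...,2]>.15)&(W[...,2]<.3); p=W[m]
    if len(p): print(n,len(p),np.percentile(p,[3,50,97],0).round(4).tolist(),np.median(p[p[:,2]>.25],0),np.median(p[p[:,2]<.22],0))
```

```text
[-0.24 -0.45 -1.03 -0.03  0.2   3.02]
turn [ 0.3  1.  -0.1] shift cm [-1.28 -0.8  14.07] tcp [0.651 0.019 0.211]
blue 4326 [[0.6232, 0.0071, 0.1897], [0.6244, 0.0198, 0.2523], [0.6384, 0.0328, 0.284]] [0.62476091 0.01977015 0.27441657] [0.62413754 0.02003651 0.20357448]
red 5264 [[0.6308, -0.1155, 0.1887], [0.6323, -0.0985, 0.2487], [0.6495, -0.0908, 0.2838]] [ 0.6327739  -0.09889967  0.27193511] [ 0.63195288 -0.09806788  0.20328945]
```

View pics/w1.png

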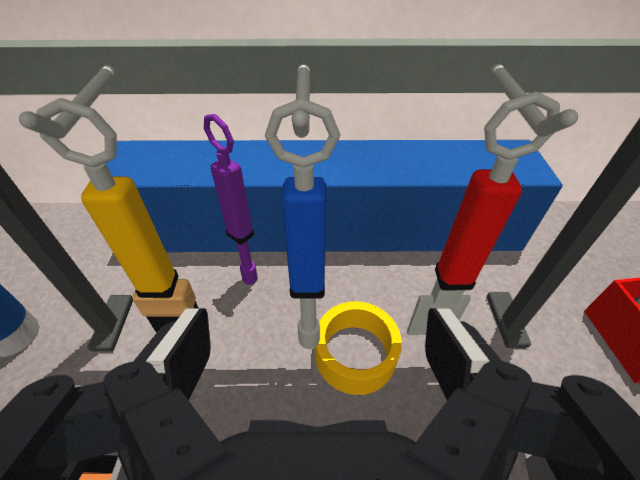

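The wrist view shows the driver (305,235) centred between the open fingers, with the brush (130,235) and scraper (475,235) clear on either side and the tape (358,345) below. Driver axis is about (0.6355, 0.020). J3 is at its limit, so I'll use 35° tilt for the reach.

```bash
python3 -c "
from h import *
delta([.636,.020,.217],0,35,.06)
delta([.636,.020,.217],0,35,0)"
```

```text
turn [ 0.3 -4.  -0.1] shift cm [-1.23 -0.87  8.32] tcp [0.602 0.02  0.241]
turn [ 0.3 -4.  -0.1] shift cm [-1.64 -0.9  14.3 ] tcp [0.651 0.02  0.206]
```

Emit:
{"name": "carry_out", "arguments": {
  "steps": [
    [[0.3,-2,0],[-0.4,-0.5,2],0],
    [[0.3,-4,0],[-0.9,-0.9,4],0],
    [[0.3,-4,0],[-1.1,-0.9,6],0],
    [[0.3,-4,0],[-1.2,-0.9,8.3],0],
    [[0.3,-4,0],[-1.2,-0.9,8.3],0],
    [[0.3,-4,0],[-1.2,-0.9,8.3],0],
    [[0.3,-4,0],[-1.2,-0.9,8.3],0],
    [[0.3,-4,0],[-1.2,-0.9,8.3],0]
  ]
}}

```text
clock: 3.15
tcp_pos: [0.6024, 0.0221, 0.2426]
orientation: [-0.001, 0.886, 0.0, 0.463]
wrist_force: [-0.5, -0.0, 0.3]
finger_gap: 0.0856
grip_force: 0.0
```

```bash
python3 -c "
from h import *
print(env.get_state()['joint_pos'].round(2))
delta([.636,.020,.217],0,35,0)"
```

```text
[-0.17 -0.19 -0.97 -0.16  0.14  3.05]
turn [-0.1 -0.1 -0. ] shift cm [-0.18  0.22  6.09] tcp [0.651 0.02  0.206]
```

Emit:
{"name": "carry_out", "arguments": {
  "force": 50,
  "steps": [
    [[0,0,0],[-0.1,0.2,1.5],0],
    [[0,0,0],[-0.2,0.2,3],0],
    [[0,0,0],[-0.2,0.2,4.5],0],
    [[0,0,0],[-0.2,0.2,6.1],0],
    [[0,0,0],[-0.2,0.2,6.1],255],
    [[0,0,0],[-0.2,0.2,6.1],255],
    [[0,0,0],[-0.2,0.2,6.1],255],
    [[0,0,0],[-0.2,0.2,6.1],255]
  ]
}}

```text
clock: 4.15
tcp_pos: [0.6514, 0.0203, 0.206]
orientation: [-0.001, 0.887, 0.0, 0.463]
wrist_force: [0.1, -0.6, 1.5]
finger_gap: 0.027
grip_force: 54.1
```

```bash
python3 -c "
from h import *
s=env.get_state();print(s['joint_pos'].round(2),s['wrist_force'])
delta([.636,.020,.234],0,35,0)
delta([.576,.020,.234],0,35,0)
delta([.500,-.030,.250],0,45,0)
"
```

```text
[-0.15 -0.02 -0.94 -0.31  0.12  3.06] [ 0.0937545  -0.64987036  1.53482419]
turn [-0.1 -0.1 -0. ] shift cm [ 1.42  0.03 -0.99] tcp [0.651 0.02  0.223]
turn [-0.1 -0.1 -0. ] shift cm [-2.01  0.02 -5.92] tcp [0.591 0.02  0.223]
turn [ -0.1 -10.1  -0. ] shift cm [ -5.37   5.01 -13.1 ] tcp [ 0.513 -0.03   0.237]
```

Emit:
{"name": "carry_out", "arguments": {
  "steps": [
    [[0,0,0],[0.7,0,-0.5],255],
    [[0,0,0],[1.45,0,-1.0],255],
    [[0,0,0],[1.45,0,-1.0],255],
    [[0,0,0],[0.9,0,-1.8],255],
    [[0,0,0],[0,0,-3.1],255],
    [[0,0,0],[-1.0,0,-4.5],255],
    [[0,0,0],[-2.0,0,-5.9],255],
    [[0,0,0],[-2.0,0,-5.9],255]
  ]
}}

```text
clock: 5.15
tcp_pos: [0.5894, 0.0205, 0.2213]
orientation: [-0.001, 0.887, 0.0, 0.461]
wrist_force: [-0.4, -0.5, -1.0]
finger_gap: 0.0274
grip_force: 54.0
```

Run:
```python
from h import *
s=env.get_state();print(s['joint_pos'].round(2),s['wrist_force'])
im,W,c=cloud('side'); save(im,'s2.png'); save(cv2.resize(im[150:310,190:430],None,fx=3,fy=3),'s2c.png')
im,W,c=cloud('wrist'); save(im,'w2.png')
delta([.50,-.20,.26],-15,35,0)
```

```text
[-0.18 -0.18 -1.02 -0.22  0.15  3.04] [-0.40060867 -0.50444004 -1.01915887]
turn [-12.4  -0.1   8.6] shift cm [-2.21 22.4  -7.84] tcp [ 0.515 -0.204  0.249]
```

View pics/s2c.png

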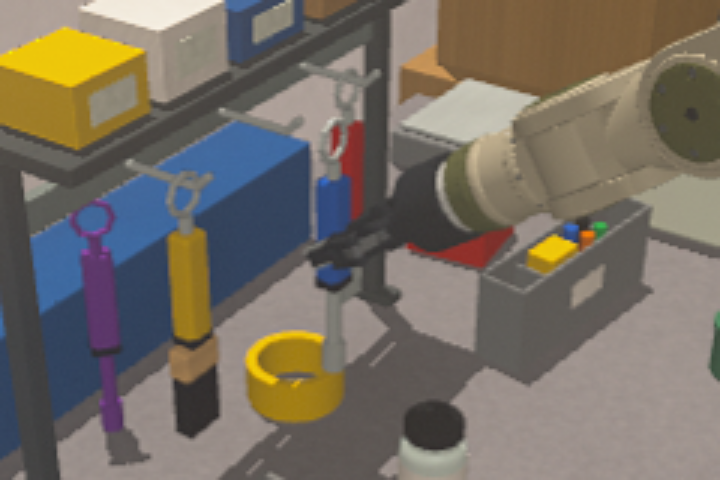

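The driver is off its hook: ring at crop (333,140), clear of hook1's tip (295,125), and it hangs upright in the gripper. It goes to pocket_right first, since pocket_left is closer to the arm and can be reached later without passing over it.

```bash
python3 -c "
from h import *
delta([.577,-.06,.245],-3,35)
delta([.577,-.12,.255],-6,35)
delta([.54,-.27,.27],-12,35)
delta([.486,-.417,.27],-15,35)"
```

```text
turn [-2.6 -0.1  1.7] shift cm [ 0.99  8.09 -0.6 ] tcp [ 0.592 -0.061  0.234]
turn [-5.  -0.1  3.4] shift cm [ 1.81 14.17 -1.19] tcp [ 0.592 -0.122  0.244]
turn [-9.9 -0.1  6.8] shift cm [ 0.92 29.32 -5.13] tcp [ 0.555 -0.273  0.259]
turn [-12.4  -0.1   8.6] shift cm [-2.17 44.1  -9.6 ] tcp [ 0.501 -0.421  0.259]
```

Emit:
{"name": "carry_out", "arguments": {
  "steps": [
    [[-1,0,0.8],[0.4,3,-0.2],255],
    [[-2.6,0,1.7],[1,8,-0.6],255],
    [[-5,0,3.4],[1.8,14.1,-1.2],255],
    [[-6.5,0,4.5],[1.5,19,-2.5],255],
    [[-8,0,5.6],[1.2,24,-3.8],255],
    [[-9.9,0,6.8],[0.9,29.3,-5.1],255],
    [[-9.9,0,6.8],[0.9,29.3,-5.1],255],
    [[-9.9,0,6.8],[0.9,29.3,-5.1],255]
  ]
}}

```text
clock: 6.25
tcp_pos: [0.5553, -0.273, 0.2582]
orientation: [0.048, 0.882, -0.093, 0.459]
wrist_force: [0.2, 0.4, -1.9]
finger_gap: 0.0274
grip_force: 53.9
```

Run:
```python
from h import *
s=env.get_state();print(s['joint_pos'].round(2),s['wrist_force'])
im,W,c=cloud('top'); save(im[180:300,340:500],'t3.png')
m=np.zeros((480,640),bool);m[210:262,365:475]=1
m&=(W[...,2]>.093)&(W[...,2]<.108)&(W[...,1]<-.2)
h=cv2.cvtColor(im,cv2.COLOR_RGB2HSV); print(m.sum(),cv2.minAreaRect(W[m][:,:2].astype(np.float32)))
delta([.486,-.417,.27],-15,35)
```

```text
[-0.82 -0.15 -0.86  0.    0.49  2.76] [ 0.15421498  0.38826235 -1.90797965]
249 ((0.49752652645111084, -0.3241875171661377), (0.2543832063674927, 0.05819723755121231), 82.69429779052734)
turn [-2.6  0.   1.7] shift cm [-1.18 15.69 -1.95] tcp [ 0.501 -0.421  0.259]
```

Emit:
{"name": "carry_out", "arguments": {
  "steps": [
    [[-0.5,0,0.4],[-0.3,4,-0.5],255],
    [[-1.2,0,0.8],[-0.6,8,-1],255],
    [[-2,0,1.3],[-0.9,12,-1.5],255],
    [[-2.6,0,1.7],[-1.2,15.7,-1.9],255],
    [[-2.6,0,1.7],[-1.2,15.7,-1.9],255],
    [[-2.6,0,1.7],[-1.2,15.7,-1.9],255],
    [[-2.6,0,1.7],[-1.2,15.7,-1.9],255],
    [[-2.6,0,1.7],[-1.2,15.7,-1.9],255]
  ]
}}

```text
clock: 7.3
tcp_pos: [0.5014, -0.4206, 0.2597]
orientation: [0.061, 0.879, -0.115, 0.458]
wrist_force: [0.4, 0.0, -0.8]
finger_gap: 0.0271
grip_force: 53.9
```

Run:
```python
from h import *
s=env.get_state();print(s['joint_pos'].round(2),s['wrist_force'])
im,W,c=cloud('wrist'); save(im,'w3.png')
im,W,c=cloud('side'); a=im[150:310,300:540]
# driver in the hand: blue cluster near gripper, steel shaft below handle
h=cv2.cvtColor(im,cv2.COLOR_RGB2HSV); near=(abs(W[...,0]-.486)<.08)&(abs(W[...,1]+.417)<.07)
m=near&(h[...,0]>100)&(h[...,0]<125)&(h[...,1]>110)&(W[...,2]>.17); print('blue',m.sum(),[np.median(W[m&(W[...,2]>l)&(W[...,2]<l+.03)],0).round(3).tolist() for l in (.24,.30)])
m=near&(W[...,2]>.115)&(W[...,2]<.2)&(h[...,1]<60); print('shaft',m.sum(),np.median(W[m],0).round(3) if m.any() else '')
save(np.hstack([cv2.resize(a,(480,320))]),'s3.png')
delta([.486,-.417,.135],-15,35)
```

```text
[-1.12 -0.02 -0.71  0.13  0.67  2.56] [ 0.42315892  0.04826814 -0.80455379]
blue 178 [[0.481, -0.406, 0.249], [0.482, -0.403, 0.314]]
shaft 91 [ 0.483 -0.41   0.166]
turn [ 0.  -0.1  0.1] shift cm [-11.14  -0.03   7.73] tcp [ 0.501 -0.421  0.124]
```

View pics/s3.png

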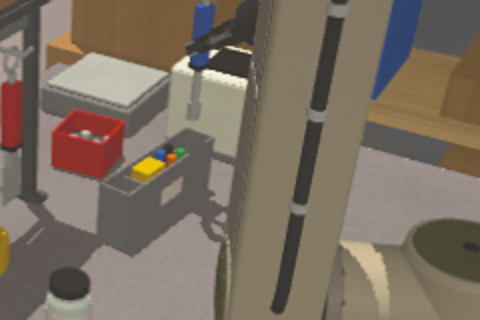

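View pics/w3.png

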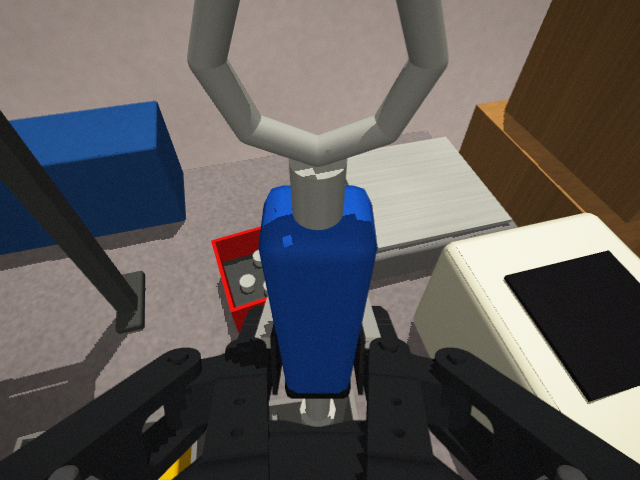

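The side view shows the driver's tip (193,115) over the holder's far, empty end pocket. The wrist view shows the handle upright (320,300) between the pads. Lowering it now.

Emit:
{"name": "carry_out", "arguments": {
  "steps": [
    [[0,0,0],[-1.5,0,1.04],255],
    [[0,0,0],[-3,0,2.08],255],
    [[0,0,0],[-4.5,0,3.12],255],
    [[0,0,0],[-6,0,4.16],255],
    [[0,0,0],[-7.5,0,5.2],255],
    [[0,0,0],[-9,0,6.24],255],
    [[0,0,0],[-10.1,0,7.0],255],
    [[0,0,0],[-10.1,0,7.0],255]
  ]
}}

```text
clock: 8.4
tcp_pos: [0.5001, -0.4211, 0.1355]
orientation: [0.06, 0.88, -0.116, 0.457]
wrist_force: [0.6, 0.3, -1.6]
finger_gap: 0.0271
grip_force: 53.9
```

```bash
python3 -c "
from h import *
s=env.get_state();print(s['joint_pos'].round(2),s['wrist_force'])
delta([.486,-.417,.135],-15,35)"
```

```text
[-1.12  0.18 -0.89 -0.25  0.67  2.56] [ 0.62547161  0.28378835 -1.60153228]
turn [ 0.  0. -0.] shift cm [-0.88 -0.03  0.69] tcp [ 0.501 -0.421  0.124]
```

Emit:
{"name": "carry_out", "arguments": {
  "steps": [
    [[0,0,0],[-0.2,0,0.14],255],
    [[0,0,0],[-0.4,0,0.28],255],
    [[0,0,0],[-0.55,0,0.4],255],
    [[0,0,0],[-0.65,0,0.46],255],
    [[0,0,0],[-0.72,0,0.5],255],
    [[0,0,0],[-0.76,0,0.54],255],
    [[0,0,0],[-0.76,0,0.54],255],
    [[0,0,0],[-0.76,0,0.54],255]
  ]
}}

```text
clock: 9.4
tcp_pos: [0.5005, -0.422, 0.1276]
orientation: [0.061, 0.879, -0.116, 0.458]
wrist_force: [-0.0, -0.6, -1.6]
finger_gap: 0.0268
grip_force: 53.9
```

Emit:
{"name": "carry_out", "arguments": {
  "steps": [
    [[0,0,0],[-0.1,0,0.07],255],
    [[0,0,0],[-0.2,0,0.14],255],
    [[0,0,0],[-0.3,0,0.2],255],
    [[0,0,0],[-0.3,0,0.2],255],
    [[0,0,0],[-0.3,0,0.2],170],
    [[0,0,0],[-0.3,0,0.2],130],
    [[0,0,0],[-0.3,0,0.2],90],
    [[0,0,0],[-0.3,0,0.2],60]
  ]
}}

```text
clock: 10.4
tcp_pos: [0.5004, -0.4219, 0.1238]
orientation: [0.061, 0.879, -0.116, 0.458]
wrist_force: [0.2, 1.3, 0.2]
finger_gap: 0.0651
grip_force: 0.0
```

Run:
```python
from h import *
s=env.get_state();print(s['joint_pos'].round(2),s['wrist_force'])
im,W,c=cloud('wrist')
h=cv2.cvtColor(im,cv2.COLOR_RGB2HSV)
m=(h[...,0]>100)&(h[...,0]<125)&(h[...,1]>110)&(abs(W[...,0]-.486)<.05)&(abs(W[...,1]+.417)<.05)&(W[...,2]>.1)
print(m.sum(),np.percentile(W[m],[2,50,98],0).round(3).tolist())
delta([.486,-.417,.135],-15,35,.10)
delta([.58,-.104,.30],0,35,0)
```

```text
[-1.12  0.21 -0.9  -0.29  0.67  2.56] [0.17233219 1.28281833 0.15641868]
18125 [[0.472, -0.43, 0.112], [0.476, -0.416, 0.189], [0.493, -0.404, 0.204]]
turn [ 0.1 -0.   0.1] shift cm [  0.06  -0.09 -10.01] tcp [ 0.422 -0.4    0.182]
turn [12.4 -0.  -8.5] shift cm [ 14.13 -33.14  -8.76] tcp [ 0.595 -0.104  0.289]
```

The driver is seated: its handle top is at z 0.204, so the tip is on the floor. Next I back out and go to the scraper standoff.

Emit:
{"name": "carry_out", "arguments": {
  "steps": [
    [[0,0,0],[0,0,-0.8],0],
    [[0,0,0],[0,0,-2.5],0],
    [[0,0,0],[0,0,-5],0],
    [[0,0,0],[0,0,-8],0],
    [[0,0,0],[3,0,-10.1],0],
    [[2,0,-1.5],[7,-3,-11.5],0],
    [[4,0,-3],[8,-8,-11.5],0],
    [[6,0,-4],[9,-13,-11],0]
  ]
}}

```text
clock: 11.45
tcp_pos: [0.4969, -0.2855, 0.2621]
orientation: [0.032, 0.884, -0.061, 0.462]
wrist_force: [0.4, -0.2, 0.2]
finger_gap: 0.0855
grip_force: 0.0
```

```bash
python3 -c "
from h import *
s=env.get_state();print(s['joint_pos'].round(2),s['wrist_force'])
delta([.644,-.104,.217],0,35,.10)"
```

```text
[-1.01 -0.21 -0.86  0.18  0.68  2.54] [ 0.3765334  -0.20288516  0.22323537]
turn [ 6.4 -0.1 -4.5] shift cm [  3.27 -19.08   4.42] tcp [ 0.577 -0.104  0.264]
```

Emit:
{"name": "carry_out", "arguments": {
  "steps": [
    [[1.5,0,-1],[1,-4,1],0],
    [[3,0,-2],[2,-8,2],0],
    [[4.5,0,-3],[2.8,-12,3],0],
    [[6,0,-4],[3.2,-16,4],0],
    [[6.4,0,-4.5],[3.3,-19.1,4.4],0],
    [[6.4,0,-4.5],[3.3,-19.1,4.4],0],
    [[6.4,0,-4.5],[3.3,-19.1,4.4],0],
    [[6.4,0,-4.5],[3.3,-19.1,4.4],0]
  ]
}}

```text
clock: 12.45
tcp_pos: [0.5772, -0.1056, 0.2628]
orientation: [0.0, 0.887, -0.001, 0.462]
wrist_force: [0.2, 0.5, 0.2]
finger_gap: 0.0854
grip_force: 0.0
```

Run:
```python
from h import *
s=env.get_state();print(s['joint_pos'].round(2),s['wrist_force'])
im,W,c=cloud('wrist'); save(im,'w4.png')
h=cv2.cvtColor(im,cv2.COLOR_RGB2HSV)
m=((h[...,0]<8)|(h[...,0]>172))&(h[...,1]>110)&(abs(W[...,0]-.64)<.035)&(abs(W[...,1]+.104)<.05)&(W[...,2]>.15)
for l in(.19,.22,.25): 
  k=m&(W[...,2]>l)&(W[...,2]<l+.03); print(np.percentile(W[k],[2,50,98],0).round(4).tolist())
f=W[m&(W[...,0]<np.percentile(W[m][:,0],60))]; print('face slope dx/dy',np.polyfit(f[:,1],f[:,0],1))
delta([.644,-.104,.217],0,35,0)
```

```text
[-0.54 -0.24 -0.92  0.01  0.43  2.81] [0.22375348 0.46901071 0.24310853]
[[0.6307, -0.1182, 0.1909], [0.6316, -0.1051, 0.206], [0.6354, -0.0918, 0.2192]]
[[0.6307, -0.1182, 0.2207], [0.6316, -0.1052, 0.2362], [0.6355, -0.0918, 0.2495]]
[[0.6306, -0.1181, 0.2508], [0.6317, -0.1048, 0.2667], [0.6355, -0.0917, 0.2797]]
face slope dx/dy [-0.00471202  0.6309349 ]
turn [ 0.1 -0.1 -0.1] shift cm [ 0.07 -0.17  9.96] tcp [ 0.659 -0.104  0.206]
```

View pics/w4.png

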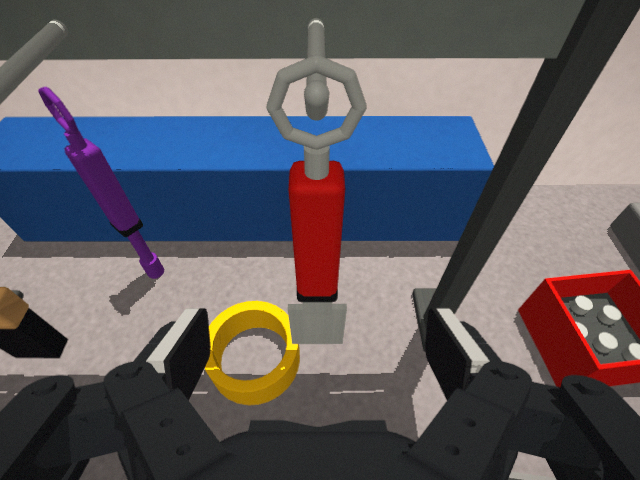

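The scraper (318,230) hangs squarely between the open fingers, ring around hook0's tip (317,95), and its axis is at about (0.643,-0.105). The post at y -0.24 is far enough away. I go in and close.

Emit:
{"name": "carry_out", "arguments": {
  "force": 50,
  "steps": [
    [[0,0,0],[0,0,2.5],0],
    [[0,0,0],[0,0,5],0],
    [[0,0,0],[0,-0.1,7.5],0],
    [[0,0,0],[0,-0.1,9.9],0],
    [[0,0,0],[0,-0.1,9.9],255],
    [[0,0,0],[0,-0.1,9.9],255],
    [[0,0,0],[0,-0.1,9.9],255],
    [[0,0,0],[0,-0.1,9.9],255]
  ]
}}

```text
clock: 13.5
tcp_pos: [0.6585, -0.1039, 0.2069]
orientation: [0.0, 0.886, -0.0, 0.463]
wrist_force: [0.3, -0.1, 0.1]
finger_gap: 0.0274
grip_force: 53.2
```

Emit:
{"name": "carry_out", "arguments": {
  "steps": [
    [[0,0,0],[0.7,0,-0.5],255],
    [[0,0,0],[1.45,0,-1.0],255],
    [[0,0,0],[1.45,0,-1.0],255],
    [[0,0,0],[0.9,0,-1.8],255],
    [[0,0,0],[0,0,-3.1],255],
    [[0,0,0],[-1.0,0,-4.5],255],
    [[0,0,0],[-2.3,0,-6.4],255],
    [[0,0,0],[-2.3,0,-6.4],255]
  ]
}}

```text
clock: 14.5
tcp_pos: [0.5906, -0.1031, 0.2226]
orientation: [-0.0, 0.887, -0.001, 0.462]
wrist_force: [-0.1, -1.1, -1.9]
finger_gap: 0.0272
grip_force: 53.2
```

Run:
```python
from h import *
s=env.get_state();print(s['joint_pos'].round(2),s['wrist_force'])
im,W,c=cloud('side'); save(cv2.resize(im[150:310,190:430],None,fx=3,fy=3),'s5.png')
delta([.56,-.15,.265],5,35)
delta([.5094,-.232,.27],15,35)
```

```text
[-0.51 -0.15 -0.97 -0.15  0.41  2.83] [-0.0946815  -1.11141792 -1.92982961]
turn [ 4.1 -0.1 -2.9] shift cm [ 1.57  4.51 -3.11] tcp [ 0.575 -0.149  0.254]
turn [12.3 -0.1 -8.7] shift cm [-0.94 12.45 -7.58] tcp [ 0.524 -0.228  0.259]
```

View pics/s5.png

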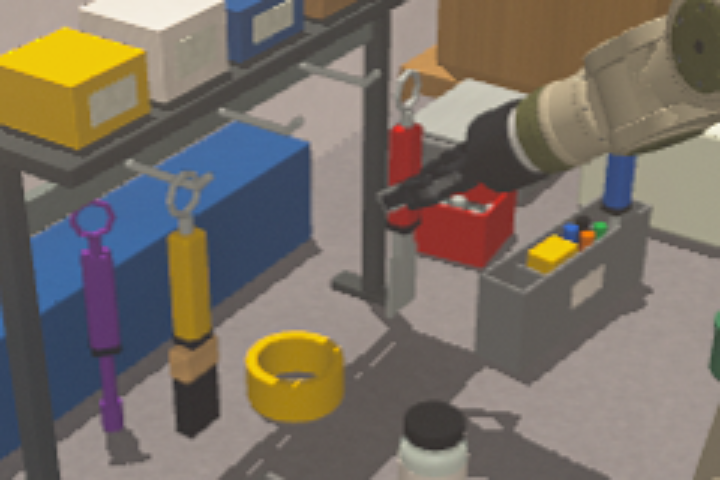

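The scraper is off its hook (ring at (408,90)) and the driver stands in the far pocket (620,185). Moving the scraper over the near pocket.

Emit:
{"name": "carry_out", "arguments": {
  "steps": [
    [[1.5,0,-1],[0.6,1.6,-1],255],
    [[4,0,-2.9],[1.6,4.5,-3.1],255],
    [[7,0,-5],[0.8,7.5,-4.8],255],
    [[10,0,-7],[0,10,-6.3],255],
    [[12.3,0,-8.7],[-0.9,12.4,-7.6],255],
    [[12.3,0,-8.7],[-0.9,12.4,-7.6],255],
    [[12.3,0,-8.7],[-0.9,12.4,-7.6],255],
    [[12.3,0,-8.7],[-0.9,12.4,-7.6],255]
  ]
}}

```text
clock: 15.55
tcp_pos: [0.5256, -0.2262, 0.2595]
orientation: [-0.06, 0.879, 0.117, 0.458]
wrist_force: [0.1, -0.2, -1.1]
finger_gap: 0.0272
grip_force: 53.1
```

Run:
```python
from h import *
s=env.get_state();print(s['joint_pos'].round(2),s['wrist_force'])
delta([.5094,-.232,.27],15,35)
delta([.5094,-.232,.146],15,35)
im,W,c=cloud('side'); h=cv2.cvtColor(im,cv2.COLOR_RGB2HSV)
near=(abs(W[...,0]-.51)<.05)&(abs(W[...,1]+.232)<.06)
m=near&((h[...,0]<8)|(h[...,0]>172))&(h[...,1]>110)&(W[...,2]>.2); print('red',m.sum(),np.percentile(W[m],[5,50,95],0).round(3).tolist())
m=near&(W[...,2]>.12)&(W[...,2]<.22)&(h[...,1]<50)&(h[...,2]>90); print('blade',m.sum(),np.percentile(W[m],[5,50,95],0).round(3).tolist())
```

```text
[-0.99 -0.04 -0.66  0.53  0.89  2.1 ] [ 0.0889075  -0.2132255  -1.12313298]
turn [-0.1 -0.1  0.1] shift cm [-0.12  0.14 -0.14] tcp [ 0.524 -0.228  0.259]
turn [-0.1 -0.1  0.1] shift cm [-10.28   0.12   6.97] tcp [ 0.524 -0.228  0.135]
red 210 [[0.497, -0.23, 0.242], [0.507, -0.218, 0.307], [0.519, -0.213, 0.336]]
blade 106 [[0.503, -0.248, 0.141], [0.507, -0.219, 0.181], [0.514, -0.206, 0.215]]
```

Emit:
{"name": "carry_out", "arguments": {
  "steps": [
    [[0,0,0],[-1.5,0.1,0.9],255],
    [[0,0,0],[-3,0.1,1.95],255],
    [[0,0,0],[-4.5,0.1,3.0],255],
    [[0,0,0],[-6,0.1,4.0],255],
    [[0,0,0],[-7.5,0.1,5.05],255],
    [[0,0,0],[-9,0.1,6.1],255],
    [[0,0,0],[-10.2,0.1,6.9],255],
    [[0,0,0],[-10.2,0.1,6.9],255]
  ]
}}

```text
clock: 16.6
tcp_pos: [0.5237, -0.2273, 0.1356]
orientation: [-0.061, 0.879, 0.117, 0.458]
wrist_force: [-0.0, 0.2, -1.3]
finger_gap: 0.0273
grip_force: 53.1
```

Emit:
{"name": "carry_out", "arguments": {
  "steps": [
    [[0,0,0],[-0.2,0,0.14],255],
    [[0,0,0],[-0.4,0,0.28],255],
    [[0,0,0],[-0.55,0,0.4],255],
    [[0,0,0],[-0.65,0,0.46],255],
    [[0,0,0],[-0.72,0,0.5],255],
    [[0,0,0],[-0.8,0,0.56],255],
    [[0,0,0],[-0.85,0,0.6],255],
    [[0,0,0],[-0.85,0,0.6],255]
  ]
}}

```text
clock: 17.6
tcp_pos: [0.5241, -0.229, 0.1265]
orientation: [-0.06, 0.879, 0.117, 0.459]
wrist_force: [-0.4, 1.1, 0.1]
finger_gap: 0.0272
grip_force: 53.4
```

Run:
```python
from h import *
s=env.get_state();print(s['joint_pos'].round(2),s['wrist_force'])
delta([.5094,-.232,.135],15,35)
im,W,c=cloud('wrist'); h=cv2.cvtColor(im,cv2.COLOR_RGB2HSV)
m=((h[...,0]<8)|(h[...,0]>172))&(h[...,1]>110)&(abs(W[...,0]-.51)<.05)&(abs(W[...,1]+.232)<.05)&(W[...,2]>.1)
print(m.sum(),np.percentile(W[m],[2,50,98],0).round(3).tolist())
```

```text
[-0.99  0.16 -0.86  0.14  0.89  2.09] [-0.40478662  1.08191023  0.12615417]
turn [-0.  -0.1  0.1] shift cm [-0.16 -0.09  0.15] tcp [ 0.524 -0.228  0.124]
17318 [[0.496, -0.247, 0.112], [0.5, -0.236, 0.19], [0.517, -0.221, 0.204]]
```

The scraper's handle top is at 0.204, so it is down. I release it and back straight out.

Emit:
{"name": "carry_out", "arguments": {
  "steps": [
    [[0,0,0],[-0.1,0,0.07],255],
    [[0,0,0],[-0.1,0,0.07],170],
    [[0,0,0],[-0.1,0,0.07],130],
    [[0,0,0],[-0.1,0,0.07],60],
    [[0,0,0],[-0.1,0,0.07],0],
    [[0,0,0],[-0.1,0,0],0],
    [[0,0,0],[0,0,-1.2],0],
    [[0,0,0],[0,0,-3],0]
  ]
}}

```text
clock: 18.65
tcp_pos: [0.4999, -0.2349, 0.1433]
orientation: [-0.061, 0.879, 0.117, 0.458]
wrist_force: [-0.0, -0.4, 0.7]
finger_gap: 0.0854
grip_force: 0.0
```

Emit:
{"name": "carry_out", "arguments": {
  "steps": [
    [[0,0,0],[0,0,-2],0],
    [[0,0,0],[0,0,-4],0],
    [[0,0,0],[0,0,-6],0],
    [[0,0,0],[1,0,-8],0],
    [[0,0,0],[2,0,-9],0],
    [[0,0,0],[2,0,-9],0],
    [[0,0,0],[2,0,-9],0],
    [[0,0,0],[2,0,-9],0]
  ]
}}

```text
clock: 19.65
tcp_pos: [0.4399, -0.2509, 0.2106]
orientation: [-0.061, 0.879, 0.116, 0.458]
wrist_force: [0.0, -0.0, -0.0]
finger_gap: 0.0855
grip_force: 0.0
```

Run:
```python
from h import *
im,W,c=cloud('top'); im2,W2,_=cloud('wrist'); im3,W3,_=cloud('side')
save(np.hstack([cv2.resize(im2,(400,300)),cv2.resize(im3[150:330,190:430],(400,300))]),'end.png')
h=cv2.cvtColor(im2,cv2.COLOR_RGB2HSV)
for n,m,p in(('red',(h[...,0]<8)|(h[...,0]>172),(.509,-.232)),('blue',(h[...,0]>100)&(h[...,0]<125),(.486,-.417))):
    m=m&(h[...,1]>110)&(np.hypot(W2[...,0]-p[0],W2[...,1]-p[1])<.06)&(W2[...,2]>.11)
    if m.any(): print(n,m.sum(),np.percentile(W2[m],[2,50,98],0).round(3).tolist())
print(env.get_state()['tcp_pos'])
```

```text
red 4541 [[0.497, -0.247, 0.114], [0.5, -0.235, 0.177], [0.517, -0.221, 0.204]]
blue 3354 [[0.473, -0.424, 0.117], [0.481, -0.406, 0.153], [0.497, -0.403, 0.18]]
[ 0.43999826 -0.25108126  0.21080885]
```

View pics/end.png

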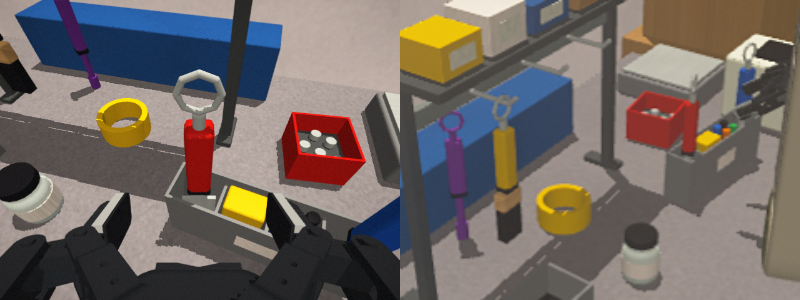

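The scraper (198,160 left; 690,125 right) stands upright in the near pocket and the driver (746,75 right) in the far one. The brush (504,150) still hangs on its hook, and the gripper is clear.

```bash
python3 -c "
from h import *
print(env.hand_in())"
```

```text
the job is handed in; nothing more can be done
None
```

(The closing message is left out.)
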